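# Ease the collet case lid shut

### The job

The lid of the blue collet case on the bench stands open, about upright. Tip it forward with a fingertip, catch it on the back of a finger as it comes down, and ease it fully shut so that it does not bang. Only touch the lid: do not grip it or press it hard, do not shove or lift the case, and leave the mallet, hex keys and steel parts beside it where they are.

Things in the scene. Friction and masses are not known exactly. Their poses are not given: they have to be found in the camera images.
- case: Blue sheet-steel collet case, 150 deep (its x) x 240 wide (its y) x 75 mm high without the lid, 5 kg, loose on rubber feet; eight collets in its rack rise 13 mm above the rim. Origin: centre of its underside, on the bench. Its -x side is the front (towards the robot), z up; the lid is hinged along the rear (+x) rim.
- lid (a joint): Lid angle, rad: 0 = fully shut, 1.57 = upright, stop at 1.9. Stiff, damped hinge: between about 1.25 and 1.6 rad the lid stays where it is left; below about 1.15 it falls by itself, slowly at first: from 1.05 rad it takes about 1 s to reach 0.5 rad, 0.4 s more to land with a bang. Tipping or bearing it at the lip takes 1 to 2 N.
- lid_hinge (a point): On the hinge line, mid-width: 75 mm behind the case's origin (case +x), 75.5 mm above the bench. Axes turn with the lid: -x from hinge to lip, y along the hinge line, z out of the lid's outer face. The lid (blue, about 0.38 kg) is a pan 150 long x 240 wide x 22 mm deep with a black soft-sleeved pull lip along its whole front edge.
- lid_lip (a point): Middle of the pull lip's free edge, 174 mm from the hinge line; axes as lid_hinge. The black lip is a flat strip 4 mm thick, 240 mm long, sticking out 24 mm beyond the front walls of lid and case; lid shut, its underside is 75.5 mm above the bench with nothing under it. Lid open, it stands up, underside to the robot; behind it a step 20 mm wide lies 24 mm lower.
- mallet_mid (a point): Orange mallet lying flat, 270 mm long, head 56 mm in diameter and 100 mm long, 28 mm high at this point in the head, handle towards its -x.
- bushing_mid (a point): Centre of a standing steel bushing, 52 mm in diameter, 50 mm high.
- chuck_nut_mid (a point): Centre of a dark steel chuck nut, 62 mm in diameter, 32 mm high.
- hex_keys_mid (a point): Blue holder with six hex keys lying flat, holder 30 x 85 x 18 mm; the keys reach 120 mm to its +x and 45 mm to its -x.

How it is judged:
By the outcome, as a careful person would: the job done as asked, in the order asked, and still so for the second after the job is handed in, with the robot touching nothing.
It also fails if it takes over 42 s, if anything falls off the work surface, if the arm or the gripper's body presses on something with over 40 N, if the wrist force passes 120 N, or if a joint passes its speed limit or range.

### The arm

A 6-joint arm with a two-finger parallel gripper is mounted at the origin on the work surface. World frame = base frame: x ahead of the robot, y to its left, z up, the work surface at z = 0. Lengths are in m, angles in rad, forces in N, time in s.
With the tool pointing down it reaches from about 0.35 to 0.775 m from the base axis. Payload 5.5 kg.
Tool frame: the origin (TCP) lies at the very end of the fingers, on their centre line; the grasp point (between the pads) lies 19 mm behind it; z points along the fingers, y is the line along which they close (so a half turn about z gives the same grasp; the last joint's range is limited). The gripper opens to 85 mm and grips with 20 to 120 N. Pads are 22 mm wide; open, the fingers measure 114 mm over their backs; the gripper's body (76 mm by 85 mm) begins 54 mm behind the grasp point. The pads swing forward as they close: fully open they stand 13 mm farther back than shut.
Start: joints at [1.148, 0.313, 0.046, 1.304, 0, 1.431], TCP at [0.16, 0.552, 0.231] pointing down, gripper open.
Joint ranges: [-2.76, 2.76], [-0.86, 1.69], [-1.03, 1.26], [-2.2, 2.34], [-1.47, 1.5], [-3.14, 3.14]. Speed limits (rad/s): [2.57, 2.57, 3.14, 3.14, 3.14, 3.14].

### API

Orientations are given as a rotation vector (axis times angle).
In Python, from plant import r gives the robot as it stands. The module is installed in compiled form; this text tells all that it offers.
- The arm moves only by the tool send_rows, never from a script. Its argument "deltas" is one flat list of numbers, 5 for each row, row after row: the opening in per cent of the stroke, from 0 (shut) to 100 (fully open), then the shift along the tool's x, y, z in cm, then the turn about the tool's z in degrees. A call has exactly 5 rows; each row shifts and turns the commanded pose from where the row before left it, along the tool's axes as they then stand; what a row does not reach is not made up. A row lasts 1/8 s, in which the tool goes at most 62.5 mm and 10.7 degrees, less where a joint would pass 70% of its speed; a pose out of reach is approached as far as the arm can. A call is refused whole if a number of a shift passes 6.25 or a number of a turn 10.7, either way. A call with a gripper value outside its range is refused whole. The fingers move at their own pace and stop on an object; "force" is the grip in N (left out, the last holds). Time passes only in rows, so rows that do not move let the fingers close, or fill a call up. It gives the time, the measured TCP pose, the force, the opening and the grip force at its end, in the units of the state.
- r.get_state(): the state, without advancing time (a new reading comes with each control period).
- r.capture(name): name is "scene" or "side" or "wrist"; returns a dict with "image" (420x560x3 uint8, red, green, blue), "range_z" (420x560 float32, m along the optical axis (not along the pixel's ray), 0 where there is no reading), "intrinsics" (3x3 intrinsics, pixels), "xyz" and "rotation" of the camera in the world; the wrist camera has in their place "hand_eye" (4x4, takes a point from camera to tool coordinates, whose origin is the TCP and whose axes are the flange's). Camera axes: x right, y down, z forward; pixel columns grow to the right and rows downward; lengths in m; the calibration is good to about 2 mm. A picture is of the moment at which its call begins: read the wrist's pose just before it.
- r.close_job(): hands the job in; it is judged then, once.
Trained networks look in a picture, given as the dict that the camera call returned (one of the last four; its "shot" number tells which), for a name from the list of things; names that differ only in an ending like _2 or _b are one class to them, and where a whole thing is asked for, a point or a joint stands for the part that bears it (a point fixed in the world has none). Each returns a list of dicts, best first, with "conf" (0 to 1); they miss things now and then, are a little off and sometimes report something else, mostly with a low value. They report only what shows in the picture. A call takes as long as a camera call.
- r.trace(picture, name): "region" (420x560 bool, what is visible of it) and "centre" ([column, row] in pixels, amid what is visible of it).
- r.landmark_of(picture, name): "centre" ([column, row] in pixels: a listed point, or the origin of a listed thing).
The state is a dict: "time": time; "joint_pos": joint angles; "joint_vel": joint speeds; "effort": joint torques, N m; "eef_pos": TCP position; "ee_rot": TCP orientation; "ft_force": force on the tool from outside, world axes, zero at the start; "ft_torque": the same for the moment, N m; "gripper_width": opening from 0.0 (shut) to 1.0 (fully open); "gripper_force": force on a finger pad.
Only numpy, scipy, OpenCV 4.12 (cv2) and the standard library are available. Lean on these libraries where they do the work, as an engineer would, in place of code of your own. Each camera call takes 0.05 s, during which the arm holds its last target. There are 200 camera calls.

## Working session

There is one attempt and no reset: what is moved stays moved. The work goes in short steps, Python scripts to look and compute and a tool call to move; the robot and the scene stay as the last step left them, time stands still between calls to the robot, and variables do not carry over. Pictures are saved under pics/ and viewed, at most 10 in all, crops included, and the job is handed in when it is done.

Besides the shell and the picture viewer there is one more tool, called after "Request:" by a JSON object that holds its "method" and its "body". send_rows: Moves the arm, as the interface text tells. Its arguments: {"type":"object","properties":{"deltas":{"type":"array"},"force":{"type":"number"}},"required":["deltas"]}

```bash
mkdir -p pics; cat > h.py <<'E'
import numpy as np, cv2
from scipy.spatial.transform import Rotation as R
from plant import r
np.set_printoptions(precision=4,suppress=True)
def shot(n):
    s=r.get_state(); p=r.capture(n)
    if n=="wrist":
        T=np.eye(4);T[:3,:3]=R.from_rotvec(s["ee_rot"]).as_matrix();T[:3,3]=s["eef_pos"];p["T"]=T@np.array(p["hand_eye"])
    else:
        T=np.eye(4);M=np.array(p["rotation"])
        T[:3,:3]=M if M.shape==(3,3) else R.from_rotvec(M).as_matrix();T[:3,3]=p["xyz"];p["T"]=T
    return p
def cloud(p):
    K=p["intrinsics"];z=p["range_z"];v,u=np.mgrid[:420,:560]
    P=np.stack([(u-K[0][2])/K[0][0]*z,(v-K[1][2])/K[1][1]*z,z],-1)
    W=P@p["T"][:3,:3].T+p["T"][:3,3];W[z==0]=np.nan;return W
def save(p,f): cv2.imwrite("pics/"+f,p["image"][:,:,::-1])
E
cat > a.py <<'E'
from h import *
s=r.get_state();print({k:np.array(v) for k,v in s.items()});print(R.from_rotvec(s["ee_rot"]).as_matrix())
ims=[]
for n in ["scene","side"]:
    p=shot(n);C=cloud(p);ims.append(p["image"]);print(n,p["T"])
    np.save(n+".npy",C)
    for k in ["case","lid","mallet_mid","bushing_mid","chuck_nut_mid","hex_keys_mid"]:
        for d in r.trace(p,k)[:1]:
            m=d["region"];W=C[m];W=W[~np.isnan(W[:,0])];print(k,"reg",round(d["conf"],2),np.round(d["centre"]),m.sum(),np.percentile(W,[2,50,98],axis=0).tolist() if len(W) else 0)
            np.save(f"{n}_{k}.npy",m)
    for k in ["case","lid_hinge","lid_lip","mallet_mid","bushing_mid","chuck_nut_mid","hex_keys_mid"]:
        for d in r.landmark_of(p,k)[:1]:
            u,v=np.round(d["centre"]).astype(int);print(k,"lm",round(d["conf"],2),u,v,C[min(max(v,0),419),min(max(u,0),559)])
cv2.imwrite("pics/1.png",cv2.resize(np.vstack(ims),(560*600//840*1,600))[:,:,::-1]) if 0 else [cv2.imwrite(f"pics/{i}.png",im[:,:,::-1]) for i,im in enumerate(ims)]
E
python3 a.py
```

```text
{'time': array(0.), 'joint_pos': array([ 1.1484,  0.314 ,  0.045 ,  1.3036, -0.    ,  1.4312]), 'joint_vel': array([-0.0003, -0.0002,  0.0001, -0.0002, -0.0001,  0.0007]), 'effort': array([  0.0007, -48.0628,  29.8531,   0.0192,   0.0001,  -0.    ]), 'eef_pos': array([0.1602, 0.5517, 0.2304]), 'ee_rot': array([-0.4427, -3.1097,  0.0028]), 'ft_force': array([-0.6004,  0.1318, -0.209 ]), 'ft_torque': array([ 0.0378,  0.0529, -0.0241]), 'gripper_force': array(0.), 'gripper_width': array(1.0005)}
[[-0.9603  0.2791 -0.0008]
 [ 0.2791  0.9603 -0.0017]
 [ 0.0003 -0.0018 -1.    ]]
scene [[ 0.3345  0.8081 -0.4849  1.2776]
 [ 0.9423 -0.2924  0.1628 -0.1709]
 [-0.0102 -0.5114 -0.8593  1.2768]
 [ 0.      0.      0.      1.    ]]
case reg 0.73 [251. 227.] 6538 [[0.5359241242032848, -0.17127707961637553, 0.005779831435543192], [0.696531428933671, -0.05374235177646221, 0.1455149192721621], [0.7208123272446416, 0.07095815066837895, 0.2489556928183153]]
lid reg 0.96 [259. 225.] 4419 [[0.6750538129491384, -0.15617104468805895, 0.08624295154855965], [0.7031604344540574, -0.04526566713066983, 0.19111211
[... 2266 characters left out ...]
3564309183345986e-05], [0.6155862842250827, 0.1515536149616118, 0.030645149837937424], [0.6496290337848402, 0.19146381723906522, 0.03603220193417222]]
hex_keys_mid reg 0.82 [345. 380.] 1512 [[0.6358037367544794, -0.42157844728085825, -0.0020966979364603457], [0.6821468814469653, -0.37511499937800774, 0.014176001292712903], [0.7760392643347341, -0.34231214999642834, 0.020887931939605305]]
case lm 0.93 294 254 [ 0.6151 -0.0671  0.0509]
lid_hinge lm 0.59 320 236 [ 0.6862 -0.0313  0.0655]
mallet_mid lm 0.88 275 160 [0.6063 0.2662 0.0523]
bushing_mid lm 0.84 332 322 [ 0.674  -0.2581  0.0493]
chuck_nut_mid lm 0.8 286 195 [0.6225 0.1415 0.0356]
hex_keys_mid lm 0.84 336 382 [ 0.6611 -0.3805  0.019 ]
```

View pics/0.png

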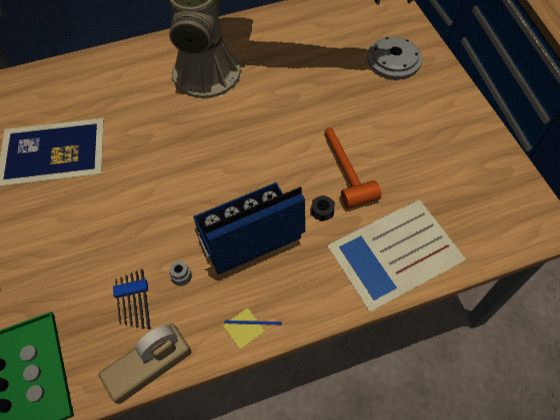

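View pics/1.png

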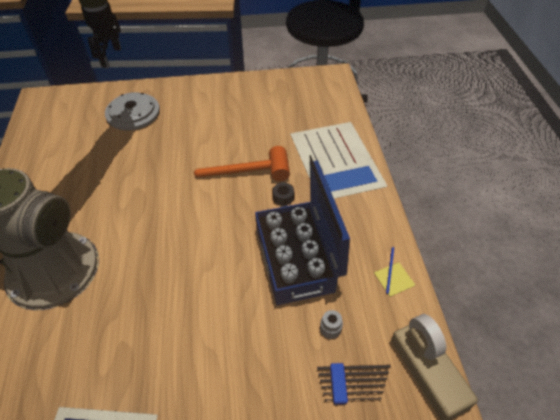

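Both views agree: the case spans about x 0.54–0.70 and y −0.17 to 0.07, with its lid standing at the rear. In the side image the lid's top edge runs from (312,165) to (344,265). The chuck nut and mallet lie to its left, and the bushing and hex keys to its right. Next I'll fit the geometry from the saved clouds.

```bash
cat > b.py <<'E'
from h import *
def plane(P):
    best=None;rng=np.random.default_rng(0)
    for _ in range(400):
        a,b,c=P[rng.choice(len(P),3,False)];n=np.cross(b-a,c-a)
        if np.linalg.norm(n)<1e-6: continue
        n/=np.linalg.norm(n);k=np.abs((P-a)@n)<.003
        if best is None or k.sum()>best.sum():best=k
    Q=P[best];c=Q.mean(0);n=np.linalg.svd(Q-c,full_matrices=False)[2][2];return c,n*np.sign(n[0]),Q
for cam in ["scene","side"]:
    C=np.load(cam+".npy");P=C[np.load(f"{cam}_lid.npy")];P=P[~np.isnan(P[:,0])]
    c,n,Q=plane(P);yaw=np.arctan2(n[1],n[0]);print(cam,"lid plane",c,n,"yaw",yaw,"tilt nz",n[2],len(Q),len(P))
    ax=np.array([np.cos(yaw),np.sin(yaw),0]);ay=np.array([-ax[1],ax[0],0])
    print(" x' range",np.percentile(Q@ax,[1,50,99])," y'",np.percentile(Q@ay,[1,50,99])," z",np.percentile(Q[:,2],[1,99]))
    L=P[P[:,2]>.232];print(" lip pts",len(L),np.percentile(L@ax,[2,50,98]),L[:,2].max(),np.percentile(L@ay,[1,99]))
    T=P[(P[:,2]>.20)&(P[:,2]<.232)];print(" step z",np.percentile(T@ax,[2,50,98]))
    M=C[np.load(f"{cam}_case.npy")];M=M[~np.isnan(M[:,0])];F=M[(M[:,2]<.09)]
    print(" case x'",np.percentile(F@ax,[.5,2,50,98,99.5]),"y'",np.percentile(F@ay,[.5,2,98,99.5]))
E
python3 b.py
```

```text
scene lid plane [ 0.7073 -0.0433  0.1609] [0.992  0.1114 0.06  ] yaw 0.11186100053105093 tilt nz 0.05996630717027141 3069 4398
 x' range [0.6915 0.698  0.7038]  y' [-0.2373 -0.1227 -0.004 ]  z [0.0815 0.2289]
 lip pts 538 [0.6715 0.6753 0.678 ] 0.25447175113991993 [-0.234  -0.0068]
 step z [0.6747 0.6917 0.6973]
 case x' [0.4843 0.53   0.5682 0.7033 0.7041] y' [-0.2463 -0.2434 -0.0028  0.0217]
side lid plane [ 0.7044 -0.0363  0.1486] [0.9893 0.1191 0.084 ] yaw 0.11985033597997037 tilt nz 0.08404903530871088 781 2185
 x' range [0.6853 0.6972 0.701 ]  y' [-0.2451 -0.1192 -0.0059]  z [0.077  0.2288]
 lip pts 299 [0.6705 0.6722 0.6751] 0.25447960718467444 [-0.2449 -0.0133]
 step z [0.6718 0.6865 0.6941]
 case x' [0.5305 0.5311 0.6142 0.6988 0.7011] y' [-0.2504 -0.2453 -0.0063 -0.0029]
```

Request:
{"method": "send_rows", "body": {"deltas": [0,0,0,-1.4,10.5,0,0,0,-1.4,10.5,0,0,0,-1.4,10.5,0,0,0,-1.4,10.5,0,0,0,-1.4,10.5], "force": 20}}

```text
time: 2.02
eef_pos: [0.1604, 0.5522, 0.3018]
ee_rot: [-1.78, -2.588, -0.0]
ft_force: [-0.4, 0.7, 0.5]
gripper_width: 0.003
gripper_force: 0.0
```

Request:
{"method": "send_rows", "body": {"deltas": [0,0,0,0,10.5,0,0,0,0,4.2,0,-2,1.5,0,0,0,-4,3,0,0,0,-4,3,0,0]}}

```text
time: 2.65
eef_pos: [0.247, 0.4607, 0.3012]
ee_rot: [2.088, 2.347, 0.0]
ft_force: [0.7, 0.3, 0.6]
gripper_width: -0.002
gripper_force: 0.0
```

Request:
{"method": "send_rows", "body": {"deltas": [0,-4,3,0,0,0,-4,3,0,0,0,-4,3,0,0,0,-4,3,0,0,0,-4,3,0,0]}}

```text
time: 3.28
eef_pos: [0.4194, 0.2788, 0.3015]
ee_rot: [2.09, 2.345, 0.001]
ft_force: [0.2, 0.2, -0.3]
gripper_width: -0.002
gripper_force: 0.0
```

```bash
cat > st.py <<'E'
from h import *
s=r.get_state();e=s["eef_pos"];Y=.115;ax=np.array([np.cos(Y),np.sin(Y)]);ay=np.array([-ax[1],ax[0]])
M=R.from_rotvec(s["ee_rot"]).as_matrix()
print("t",s["time"],"x' y' z",e[:2]@ax,e[:2]@ay,e[2],"ang_y",np.arctan2(M[1,1],M[0,1]),"ft'",s["ft_force"][:2]@ax,s["ft_force"],"q",s["joint_pos"],s["gripper_width"])
E
python3 st.py
```

```text
t 3.275 x' y' z 0.4486621911891583 0.22879433364063584 0.30152583112289516 ang_y 0.1151486517771799 ft' 0.21433667417037958 [ 0.1953  0.1774 -0.2911] q [0.427  0.162  0.0206 1.4286 0.0002 1.8826] -0.0015919040908133097
```

Request:
{"method": "send_rows", "body": {"deltas": [0,-4.4,3.3,0,0,0,-4.4,3.3,0,0,0,-4.4,3.3,0,0,0,-4.4,3.3,0,0,0,-4.4,3.3,0,0]}}

```text
time: 3.9
eef_pos: [0.6087, 0.079, 0.3014]
ee_rot: [2.09, 2.345, 0.001]
ft_force: [-0.0, 0.3, 0.2]
gripper_width: 0.001
gripper_force: 0.0
```

Request:
{"method": "send_rows", "body": {"deltas": [0,-4.4,3.3,0,0,0,-4.4,3.3,0,0,0,-4.4,3.3,0,0,0,0,0,0,0,0,0,0,0,0]}}

```text
time: 4.53
eef_pos: [0.7209, -0.0394, 0.3003]
ee_rot: [-2.09, -2.344, 0.001]
ft_force: [-0.5, -0.4, 0.2]
gripper_width: 0.001
gripper_force: 0.0
```

```bash
python3 st.py; cat > c.py <<'E'
from h import *
import sys
p=shot("wrist");C=cloud(p);save(p,sys.argv[1]);Y=.115;ax=np.array([np.cos(Y),np.sin(Y),0]);ay=np.array([-ax[1],ax[0],0])
X=C@ax;Z=C[...,2];Yc=C@ay
for a,b in [(.235,.265),(.21,.235),(.08,.1)]:
    m=(Z>a)&(Z<b);print(a,m.sum(),np.percentile(X[m],[2,50,98]) if m.any() else 0,np.percentile(Yc[m],[2,98]) if m.any() else 0,np.percentile(Z[m],[50,98]) if m.any() else 0)
for d in r.landmark_of(p,"lid_lip")[:1]:
    u,v=np.round(d["centre"]).astype(int);print(d["conf"],u,v,X[v,u],Yc[v,u],Z[v,u])
E
python3 c.py 2.png
```

```text
t 4.525 x' y' z 0.7116538613917591 -0.1218725569153433 0.3003481194622163 ang_y 0.11456055318635641 ft' -0.5137008036182693 [-0.4767 -0.3501  0.1844] q [-0.1658  0.657   0.7596  1.6751  0.0004  1.2904] 0.0006998603294057128
0.235 4044 [0.672  0.6753 0.6767] [-0.1689 -0.0063] [0.2485 0.2506]
0.21 10575 [0.6764 0.6854 0.6958] [-0.1692 -0.003 ] [0.2262 0.2333]
0.08 7807 [0.5582 0.5836 0.7029] [-0.2127 -0.0232] [0.0882 0.0908]
0.81 214 227 0.6740143486264678 -0.11831241556228766 0.24890496272066426
```

View pics/2.png

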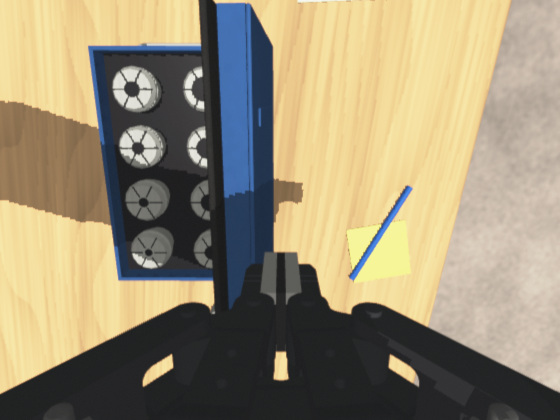

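The lip stands at x' 0.672–0.677 and z 0.249, and the shut fingertips at image (280,260) are just behind it. Next I lower them behind the lip and tip the lid.

Request:
{"method": "send_rows", "body": {"deltas": [0,0,0,2.2,0,0,0,0,2.2,0,0,0,0,2.2,0,0,0,-0.8,0,0,0,0,-0.8,0,0]}}

```text
time: 5.25
eef_pos: [0.7045, -0.0404, 0.2373]
ee_rot: [2.088, 2.346, 0.002]
ft_force: [0.3, -0.5, -0.3]
gripper_width: 0.0
gripper_force: 0.0
```

Request:
{"method": "send_rows", "body": {"deltas": [0,0,-0.8,0,0,0,0,-0.8,0,0,0,0,-0.8,0.1,0,0,0,-0.8,0.1,0,0,0,0,0,0]}}

```text
time: 5.88
eef_pos: [0.6726, -0.045, 0.2332]
ee_rot: [-2.09, -2.345, 0.001]
ft_force: [-0.0, 0.2, -0.1]
gripper_width: -0.002
gripper_force: 0.0
```

```bash
python3 st.py; python3 c.py 3.png; python3 -c "
from h import *
p=shot('side');save(p,'4.png')"
```

```text
t 5.875 x' y' z 0.6629488445843218 -0.1219262067200165 0.23322573129865665 ang_y 0.11467603810239159 ft' -0.0015591184069153226 [-0.0273  0.223  -0.109 ] q [-0.1858  0.5176  0.3588  1.4129 -0.0001  1.2703] -0.0024013787844506603
0.235 7611 [0.6448 0.649  0.6741] [-0.117  -0.0218] [0.2455 0.2631]
0.21 15448 [0.6509 0.6616 0.6738] [-0.1682 -0.0167] [0.2251 0.2336]
0.08 8306 [0.5573 0.5765 0.7016] [-0.2121 -0.0226] [0.0881 0.0941]
```

View pics/3.png

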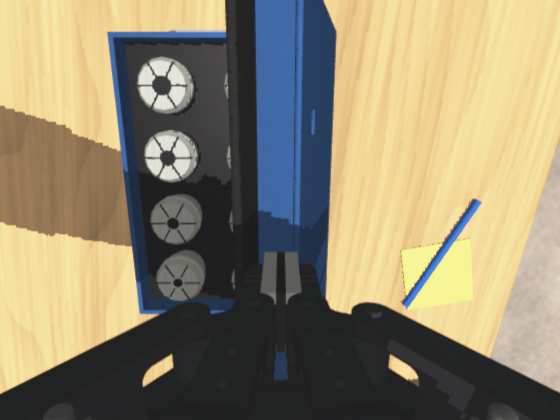

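View pics/4.png

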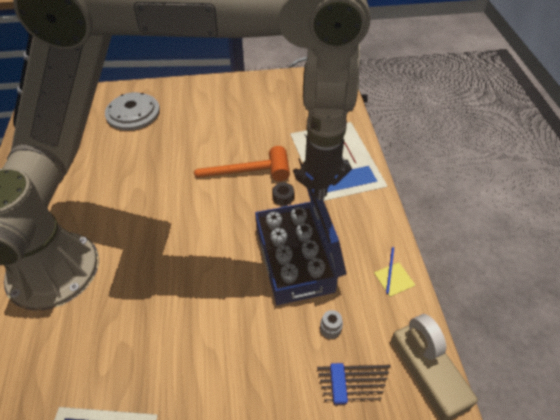

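The lid has tipped to about 1.36 rad: the lip is now at x' 0.645–0.651, with the fingertips right behind it. The side view shows the case and everything beside it unmoved. Next I tip the lid past its balance point, hop over the lip and catch it.

Request:
{"method": "send_rows", "body": {"deltas": [0,0,-0.9,0.15,0,0,0,-0.9,0.15,0,0,0,-0.9,0.15,0,0,0,-0.9,0.15,0,0,0,-0.9,0.15,0]}}

```text
time: 6.65
eef_pos: [0.628, -0.0501, 0.2258]
ee_rot: [2.09, 2.345, 0.0]
ft_force: [1.4, 0.0, 0.0]
gripper_width: -0.003
gripper_force: 0.2
```

Request:
{"method": "send_rows", "body": {"deltas": [0,0,0,-2.6,0,0,0,-3.8,-0.4,0,0,0,-3.8,0,0,0,0,0,4,0,0,0,0,4.4,0]}}

```text
time: 7.28
eef_pos: [0.5531, -0.059, 0.1722]
ee_rot: [2.088, 2.343, 0.002]
ft_force: [-0.3, 0.7, -0.1]
gripper_width: 0.002
gripper_force: 0.0
```

```bash
python3 st.py; python3 c.py 5.png; python3 st.py
```

```text
t 7.275 x' y' z 0.5426838152751983 -0.12210984612118855 0.17220234855124794 ang_y 0.11473012422872642 ft' -0.19324132694885454 [-0.2775  0.7186 -0.1409] q [-0.2506  0.2982 -0.121   1.1482  0.      1.2054] 0.0019723033931643877
0.235 32984 [0.4898 0.5421 0.5939] [-0.124  -0.1033] [0.2498 0.2626]
0.21 28487 [0.507  0.5869 0.6173] [-0.1294 -0.0327] [0.2218 0.234 ]
0.08 18783 [0.5567 0.59   0.6481] [-0.1919 -0.0235] [0.0882 0.0899]
0.64 436 341 0.5815587903348659 -0.11031300996229004 0.2345983900343278
t 7.375 x' y' z 0.5388484557096568 -0.12053964504621643 0.16738673883768876 ang_y 0.11488053299596573 ft' -0.3796673132711656 [-0.3931  0.0943 -0.2798] q [-0.2505  0.3033 -0.1262  1.1503 -0.      1.2055] -0.004550831494726771
```

View pics/5.png

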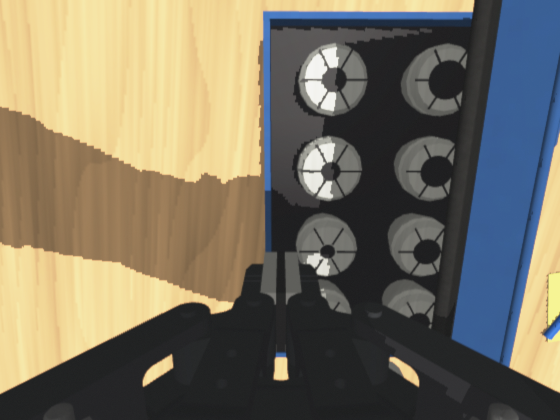

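The fingers are now on the robot's side of the lip, whose edge shows at columns 450–495. I'll wait here for the lid to settle on the finger's back.

Request:
{"method": "send_rows", "body": {"deltas": [0,0,0,0,0,0,0,0,0,0,0,0,0,0,0,0,0,0,0,0,0,0,0,0,0]}}

```text
time: 8.0
eef_pos: [0.5531, -0.0588, 0.172]
ee_rot: [2.09, 2.346, -0.0]
ft_force: [-0.4, -0.6, -0.1]
gripper_width: -0.0
gripper_force: 0.5
```

```bash
python3 st.py; cat > d.py <<'E'
from h import *
Y=.115;ax=np.array([np.cos(Y),np.sin(Y),0]);ay=np.array([-ax[1],ax[0],0])
for cam in ["side","scene"]:
    p=shot(cam);C=cloud(p);X=C@ax;V=C@ay;Z=C[...,2]
    # points on lid far from the gripper (right-hand end)
    m=(V<-.19)&(V>-.24)&(X>.5)&(X<.71)&(Z>.07);g=p["image"][m].max(1)
    P=np.c_[X[m],Z[m]];b=np.floor((P[:,0]-.5)/.01);print(cam,[(round(.5+.01*k,2),round(np.percentile(P[b==k,1],95),3)) for k in np.unique(b)])
s=r.get_state();print(s["ft_force"]@ax,s["ft_force"])
E
python3 d.py
```

```text
t 8.0 x' y' z 0.5427462707289983 -0.12189839146068684 0.17198179943930963 ang_y 0.11508856524626684 ft' -0.5073504095204916 [-0.4406 -0.6071 -0.0714] q [-0.2501  0.3011 -0.1175  1.1522 -0.0002  1.2056] -0.0002726213110438636
side [(np.float64(0.53), np.float64(0.078)), (np.float64(0.54), np.float64(0.077)), (np.float64(0.55), np.float64(0.2)), (np.float64(0.56), np.float64(0.197)), (np.float64(0.57), np.float64(0.187)), (np.float64(0.58), np.float64(0.195)), (np.float64(0.59), np.float64(0.193)), (np.float64(0.6), np.float64(0.185)), (np.float64(0.61), np.float64(0.175)), (np.float64(0.62), np.float64(0.165)), (np.float64(0.63), np.float64(0.155)), (np.float64(0.64), np.float64(0.146)), (np.float64(0.65), np.float64(0.136)), (np.float64(0.66), np.float64(0.127)), (np.float64(0.67), np.float64(0.117)), (np.float64(0.68), np.float64(0.107)), (np.float64(0.69), np.float64(0.099))]
scene [(np.float64(0.53), np.float64(0.075)), (np.float64(0.54), np.float64(0.077)), (np.float64(0.55), np.float64(0.201)), (np.float64(0.56), np.float64(0.199)), (np.float64(0.57), np.float64(0.191)), (np.float64(0.58), np.float64(0.196)), (np.float64(0.59), np.float64(0.194)), (np.float64(0.6), np.float64(0.185)), (np.float64(0.61), np.float64(0.175)), (np.float64(0.62), np.float64(0.166)), (np.float64(0.63), np.float64(0.157)), (np.float64(0.64), np.float64(0.148)), (np.float64(0.65), np.float64(0.138)), (np.float64(0.66), np.float64(0.128)), (np.float64(0.67), np.float64(0.119)), (np.float64(0.68), np.float64(0.109)), (np.float64(0.69), np.float64(0.101))]
-1.1347915977947547 [-1.1082 -0.2952  0.3168]
```

The lid is caught: it leans on the finger's back at about 0.77 rad with roughly 1 N. The measured geometry matches the model, so I'll follow the lip's arc down.

Request:
{"method": "send_rows", "body": {"deltas": [0,0,-0.36,0.38,0,0,0,-0.35,0.39,0,0,0,-0.33,0.4,0,0,0,-0.32,0.41,0,0,0,-0.31,0.42,0]}}

```text
time: 8.72
eef_pos: [0.5364, -0.0606, 0.1514]
ee_rot: [-2.09, -2.345, -0.0]
ft_force: [-0.5, -0.2, -0.5]
gripper_width: -0.001
gripper_force: 0.3
```

Request:
{"method": "send_rows", "body": {"deltas": [0,0,-0.29,0.43,0,0,0,-0.28,0.44,0,0,0,-0.27,0.45,0,0,0,-0.26,0.45,0,0,0,-0.25,0.46,0]}}

```text
time: 9.35
eef_pos: [0.5231, -0.0622, 0.1292]
ee_rot: [-2.09, -2.346, -0.0]
ft_force: [-1.2, -0.2, 0.7]
gripper_width: -0.001
gripper_force: 0.4
```

```bash
python3 st.py;python3 d.py | sed 's/np.float64//g'
```

```text
t 9.35 x' y' z 0.512516876844244 -0.1218009337615124 0.12918180654042852 ang_y 0.11517437667776666 ft' -1.229309179194415 [-1.2116 -0.2242  0.6706] q [-0.2708  0.2747 -0.2641  1.032   0.0001  1.1848] -0.0010869372939380116
side [((0.52), (0.158)), ((0.53), (0.156)), ((0.54), (0.151)), ((0.55), (0.163)), ((0.56), (0.161)), ((0.57), (0.156)), ((0.58), (0.151)), ((0.59), (0.147)), ((0.6), (0.142)), ((0.61), (0.136)), ((0.62), (0.131)), ((0.63), (0.126)), ((0.64), (0.122)), ((0.65), (0.117)), ((0.66), (0.111)), ((0.67), (0.107)), ((0.68), (0.102)), ((0.69), (0.097))]
scene [((0.52), (0.159)), ((0.53), (0.156)), ((0.54), (0.153)), ((0.55), (0.165)), ((0.56), (0.162)), ((0.57), (0.157)), ((0.58), (0.151)), ((0.59), (0.148)), ((0.6), (0.142)), ((0.61), (0.139)), ((0.62), (0.134)), ((0.63), (0.128)), ((0.64), (0.124)), ((0.65), (0.118)), ((0.66), (0.114)), ((0.67), (0.108)), ((0.68), (0.103)), ((0.69), (0.102))]
-1.1845800010236056 [-1.2182  0.2225 -1.985 ]
```

Request:
{"method": "send_rows", "body": {"deltas": [0,0,-0.23,0.47,0,0,0,-0.22,0.47,0,0,0,-0.2,0.48,0,0,0,-0.18,0.49,0,0,0,-0.17,0.5,0]}}

```text
time: 10.07
eef_pos: [0.5131, -0.0633, 0.105]
ee_rot: [-2.09, -2.345, -0.0]
ft_force: [-2.5, 1.9, -0.6]
gripper_width: -0.002
gripper_force: 1.1
```

Request:
{"method": "send_rows", "body": {"deltas": [0,0,-0.12,0.4,0,0,0,-0.12,0.4,0,0,0,-0.11,0.4,0,0,0,-0.1,0.41,0,0,0,-0.09,0.41,0]}}

```text
time: 10.7
eef_pos: [0.508, -0.0641, 0.0849]
ee_rot: [2.09, 2.345, 0.0]
ft_force: [-1.6, -0.4, -0.2]
gripper_width: -0.0
gripper_force: 0.8
```

```bash
python3 st.py;python3 d.py | sed 's/np.float64//g'
```

```text
t 10.7 x' y' z 0.4973411048019534 -0.12193448192740901 0.08493748072127953 ang_y 0.11506026564883926 ft' -1.6769664048620525 [-1.6405 -0.4121 -0.2482] q [-0.2823  0.2869 -0.3667  0.9169  0.      1.1734] -2.2014116778696594e-06
side [((0.51), (0.113)), ((0.52), (0.111)), ((0.53), (0.124)), ((0.54), (0.126)), ((0.55), (0.124)), ((0.56), (0.122)), ((0.57), (0.12)), ((0.58), (0.119)), ((0.59), (0.116)), ((0.6), (0.114)), ((0.61), (0.112)), ((0.62), (0.111)), ((0.63), (0.11)), ((0.64), (0.108)), ((0.65), (0.105)), ((0.66), (0.103)), ((0.67), (0.102)), ((0.68), (0.1))]
scene [((0.5), (0.109)), ((0.51), (0.113)), ((0.52), (0.114)), ((0.53), (0.126)), ((0.54), (0.126)), ((0.55), (0.125)), ((0.56), (0.123)), ((0.57), (0.121)), ((0.58), (0.119)), ((0.59), (0.118)), ((0.6), (0.116)), ((0.61), (0.113)), ((0.62), (0.111)), ((0.63), (0.11)), ((0.64), (0.109)), ((0.65), (0.107)), ((0.66), (0.105)), ((0.67), (0.104)), ((0.68), (0.101)), ((0.69), (0.082))]
-2.324929620146543 [-2.2628 -0.6714 -1.5303]
```

Request:
{"method": "send_rows", "body": {"deltas": [0,0,-0.06,0.34,0,0,0,-0.06,0.34,0,0,0,-0.05,0.34,0,0,0,-0.04,0.35,0,0,0,-0.02,0.35,0]}}

```text
time: 11.42
eef_pos: [0.5056, -0.0643, 0.0677]
ee_rot: [-2.09, -2.345, 0.0]
ft_force: [-2.1, -0.6, -1.6]
gripper_width: -0.002
gripper_force: 1.3
```

```bash
python3 st.py;python3 d.py | sed 's/np.float64//g'
```

```text
t 11.425 x' y' z 0.4948795498773607 -0.12189966687178913 0.06770468979851832 ang_y 0.1150555703058229 ft' -2.2089383655689905 [-2.1496 -0.6409 -1.6427] q [-0.284   0.3007 -0.3957  0.8745 -0.0002  1.1717] -0.0021363339235675976
side [((0.5), (0.092)), ((0.51), (0.094)), ((0.52), (0.094)), ((0.53), (0.11)), ((0.54), (0.11)), ((0.55), (0.11)), ((0.56), (0.109)), ((0.57), (0.108)), ((0.58), (0.107)), ((0.59), (0.107)), ((0.6), (0.105)), ((0.61), (0.105)), ((0.62), (0.104)), ((0.63), (0.104)), ((0.64), (0.103)), ((0.65), (0.102)), ((0.66), (0.101)), ((0.67), (0.101)), ((0.68), (0.1)), ((0.69), (0.076))]
scene [((0.5), (0.092)), ((0.51), (0.094)), ((0.52), (0.093)), ((0.53), (0.11)), ((0.54), (0.111)), ((0.55), (0.111)), ((0.56), (0.109)), ((0.57), (0.109)), ((0.58), (0.108)), ((0.59), (0.108)), ((0.6), (0.107)), ((0.61), (0.106)), ((0.62), (0.105)), ((0.63), (0.105)), ((0.64), (0.105)), ((0.65), (0.104)), ((0.66), (0.103)), ((0.67), (0.102)), ((0.68), (0.1)), ((0.69), (0.084))]
-1.958465082480143 [-1.9779  0.0559 -0.4152]
```

Request:
{"method": "send_rows", "body": {"deltas": [0,0,-0.01,0.19,0,0,0,-0.01,0.19,0,0,0,-0.01,0.19,0,0,0,-0.01,0.19,0,0,0,0,0.19,0]}}

```text
time: 12.15
eef_pos: [0.5051, -0.0642, 0.0583]
ee_rot: [-2.09, -2.345, 0.0]
ft_force: [-3.8, 0.4, -1.3]
gripper_width: 0.001
gripper_force: 1.7
```

```bash
python3 st.py;python3 d.py | sed 's/np.float64//g'
```

```text
t 12.15 x' y' z 0.4944179250372872 -0.12173352104763281 0.05831444453200639 ang_y 0.11517136577488317 ft' -3.713476213986482 [-3.783   0.3877 -1.3421] q [-0.2842  0.3102 -0.409   0.8519  0.0001  1.1714] 0.0013862870505432705
side [((0.5), (0.082)), ((0.51), (0.082)), ((0.52), (0.082)), ((0.53), (0.1)), ((0.54), (0.1)), ((0.55), (0.1)), ((0.56), (0.101)), ((0.57), (0.1)), ((0.58), (0.101)), ((0.59), (0.1)), ((0.6), (0.1)), ((0.61), (0.1)), ((0.62), (0.1)), ((0.63), (0.101)), ((0.64), (0.101)), ((0.65), (0.1)), ((0.66), (0.101)), ((0.67), (0.101)), ((0.68), (0.098)), ((0.69), (0.077))]
scene [((0.5), (0.082)), ((0.51), (0.085)), ((0.52), (0.096)), ((0.53), (0.102)), ((0.54), (0.103)), ((0.55), (0.103)), ((0.56), (0.102)), ((0.57), (0.101)), ((0.58), (0.102)), ((0.59), (0.103)), ((0.6), (0.102)), ((0.61), (0.102)), ((0.62), (0.102)), ((0.63), (0.101)), ((0.64), (0.102)), ((0.65), (0.103)), ((0.66), (0.102)), ((0.67), (0.101)), ((0.68), (0.099))]
-3.789418300491557 [-3.7335 -0.7022 -1.5753]
```

Request:
{"method": "send_rows", "body": {"deltas": [0,0,-0.01,0.14,0,0,0,0,0.14,0,0,0,0,0.14,0,0,0,0,0.14,0,0,0,0,0.14,0]}}

```text
time: 12.88
eef_pos: [0.5051, -0.0645, 0.0519]
ee_rot: [2.09, 2.345, -0.0]
ft_force: [-6.1, -0.7, 3.1]
gripper_width: -0.004
gripper_force: 2.8
```

```bash
python3 st.py;python3 d.py | sed 's/np.float64//g'; python3 st.py
```

```text
t 12.875 x' y' z 0.4943647582001068 -0.12200461943733171 0.05187021959881703 ang_y 0.1150250906941485 ft' -6.172403181570293 [-6.1308 -0.7155  3.1436] q [-0.2845  0.3171 -0.4177  0.8358 -0.0004  1.1713] -0.003738125034844612
side [((0.5), (0.082)), ((0.51), (0.082)), ((0.52), (0.082)), ((0.53), (0.1)), ((0.54), (0.101)), ((0.55), (0.1)), ((0.56), (0.099)), ((0.57), (0.101)), ((0.58), (0.1)), ((0.59), (0.1)), ((0.6), (0.101)), ((0.61), (0.099)), ((0.62), (0.1)), ((0.63), (0.1)), ((0.64), (0.1)), ((0.65), (0.1)), ((0.66), (0.1)), ((0.67), (0.101)), ((0.68), (0.098)), ((0.69), (0.076))]
scene [((0.5), (0.082)), ((0.51), (0.084)), ((0.52), (0.093)), ((0.53), (0.103)), ((0.54), (0.103)), ((0.55), (0.103)), ((0.56), (0.102)), ((0.57), (0.102)), ((0.58), (0.102)), ((0.59), (0.103)), ((0.6), (0.102)), ((0.61), (0.103)), ((0.62), (0.102)), ((0.63), (0.102)), ((0.64), (0.102)), ((0.65), (0.102)), ((0.66), (0.103)), ((0.67), (0.102)), ((0.68), (0.1)), ((0.69), (0.079))]
-5.074906710064152 [-5.0236 -0.7366  2.542 ]
t 12.975 x' y' z 0.49433142440521527 -0.12200648345799828 0.051708989750841025 ang_y 0.1149540443247437 ft' -5.074906710064152 [-5.0236 -0.7366  2.542 ] q [-0.2845  0.3173 -0.4178  0.8356 -0.0004  1.1713] 0.0005696336630809116
```

The vertical force has changed sign, so the lid is seated. Its top is level from front to back. Now I back away and lift.

Request:
{"method": "send_rows", "body": {"deltas": [0,0,-0.1,0,0,0,0,-0.2,0,0,0,0,-1,0,0,0,0,-2,0,0,0,0,-2,0,0]}}

```text
time: 13.6
eef_pos: [0.452, -0.0705, 0.0516]
ee_rot: [2.089, 2.345, 0.001]
ft_force: [-0.8, -0.5, -0.1]
gripper_width: 0.002
gripper_force: 0.0
```

Request:
{"method": "send_rows", "body": {"deltas": [0,0,0,-4,0,0,0,0,-4,0,0,0,0,-4,0,0,0,0,0,0,0,0,0,0,0]}}

```text
time: 14.22
eef_pos: [0.4522, -0.0703, 0.1711]
ee_rot: [2.09, 2.345, 0.0]
ft_force: [1.2, 0.3, -0.3]
gripper_width: -0.001
gripper_force: 0.0
```

```bash
python3 st.py;python3 d.py | sed 's/np.float64//g'; python3 -c "
from h import *
save(shot('side'),'6.png')"
```

```text
t 14.225 x' y' z 0.44112667055838284 -0.12174325393035623 0.1711193651097411 ang_y 0.11503963623598404 ft' 1.1994124126437449 [ 1.1676  0.3447 -0.2703] q [-0.3301  0.1167 -0.3545  1.0994  0.0002  1.1256] -0.0013813992010618884
side [((0.5), (0.082)), ((0.51), (0.082)), ((0.52), (0.082)), ((0.53), (0.099)), ((0.54), (0.1)), ((0.55), (0.101)), ((0.56), (0.1)), ((0.57), (0.1)), ((0.58), (0.1)), ((0.59), (0.1)), ((0.6), (0.101)), ((0.61), (0.1)), ((0.62), (0.1)), ((0.63), (0.1)), ((0.64), (0.1)), ((0.65), (0.101)), ((0.66), (0.101)), ((0.67), (0.1)), ((0.68), (0.098)), ((0.69), (0.076))]
scene [((0.5), (0.083)), ((0.51), (0.085)), ((0.52), (0.095)), ((0.53), (0.102)), ((0.54), (0.103)), ((0.55), (0.102)), ((0.56), (0.102)), ((0.57), (0.102)), ((0.58), (0.102)), ((0.59), (0.102)), ((0.6), (0.102)), ((0.61), (0.102)), ((0.62), (0.103)), ((0.63), (0.102)), ((0.64), (0.102)), ((0.65), (0.103)), ((0.66), (0.102)), ((0.67), (0.102)), ((0.68), (0.099)), ((0.69), (0.079))]
0.07265964591604596 [ 0.0329  0.3484 -0.5331]
```

View pics/6.png

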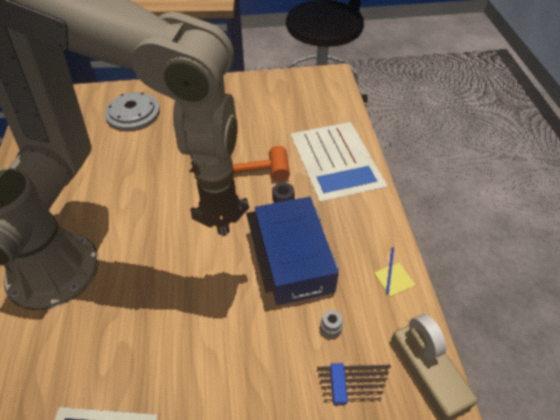

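The case at image (295,250) is fully shut and has not moved, the parts beside it are where they were, and the gripper is clear. I'm handing the job in.

```bash
python3 -c "
from plant import r
print(r.close_job())"
```

```text
the job is handed in; nothing more can be done
None
```

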